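# Pull a shot on the paddle espresso tap

## Robot

A 7-joint arm with a two-finger parallel gripper is mounted at the origin on the work surface. World frame = base frame: x ahead of the robot, y to its left, z up, the work surface at z = 0. Lengths are in m, angles in rad, forces in N, time in s.
With the tool pointing down it reaches from about 0.425 to 0.925 m from the base axis. Payload 6.8 kg.
Tool frame: the origin (TCP) lies midway between the tips of the shut fingers; the grasp point (between the pads) lies 19 mm behind it; z points along the fingers, y is the line along which they close (so a half turn about z gives the same grasp; the last joint's range is limited). The gripper opens to 85 mm and grips with 20 to 120 N. Pads are 22 mm wide; open, the fingers measure 114 mm over their backs; the gripper's body (76 mm by 85 mm) begins 54 mm behind the grasp point. The pads swing forward as they close: fully open they stand 13 mm farther back than shut.
Start: joints at [1.239, 0.477, 0.022, 1.555, -0.011, 1.109, -0.083], TCP at [0.15, -0.658, 0.231] pointing down, gripper open.
Joint ranges: [-2.96, 2.96], [-0.34, 2.1], [-1.41, 1.46], [0.24, 2.44], [-1.37, 4.51], [0.17, 1.92], [-2.96, 2.96]. Speed limits (rad/s): [2.39, 2.39, 3.14, 3.14, 3.14, 3.14, 3.14].

## Interface

Orientations are given as a rotation vector (axis times angle).
In Python, from bench import r gives the robot as it stands. The module is installed in compiled form; this text tells all that it offers.
- The arm moves only by the tool apply_moves, never from a script. Its argument "rows" is a list of rows, each a list of 6 numbers: the shift along the tool's x, y, z scaled (see below), then the turn, a rotation vector about the tool's x, y, z scaled (see below). A call has 1 to 5 rows; each row is the pose to reach, as a shift and turn from the pose commanded when the call began, along the tool's axes at that moment; what a row does not reach only later rows make up. The controller multiplies each number of a shift by 0.25 m and each number of a turn by 90 degrees. A row lasts 1/8 s, in which the tool goes at most 62.5 mm and 10.7 degrees, less where a joint would pass 70% of its speed; a pose out of reach is approached as far as the arm can. A call with a number of a shift or a turn outside -1 to 1 is refused whole. A call with a gripper value outside its range is refused whole. "claw" is the opening, from 0 (shut) to 1 (fully open), set as the call begins (left out, the last holds). The fingers move at their own pace and stop on an object; "newtons" is the grip in N (left out, the last holds). Time passes only in rows, so rows that repeat a pose let the fingers close. It gives the time, the measured TCP pose, the force, the opening and the grip force at its end, in the units of the state.
- r.get_obs(): the state, without advancing time (a new reading comes with each control period).
- r.grab_frame(name): name is "scene" or "top" or "wrist"; returns a dict with "pixels" (400x640x3 uint8, red, green, blue), "intrinsics" (3x3 intrinsics, pixels), "eye" and "attitude" of the camera in the world. Camera axes: x right, y up, looking along -z (the intrinsics and any distortion apply to the point x, -y, -z); pixel columns grow to the right and rows downward; lengths in m; the calibration is good to about 2 mm. The wrist camera is an equidistant fisheye: a pixel r from the principal point sees the ray r / f radians off the axis. A picture is of the moment at which its call begins. There is no depth.
- r.hand_in(): hands the job in; it is judged then, once.
Trained networks look in a picture, given as the dict that the camera call returned (one of the last four; its "shot" number tells which), for a name from the list of things; names that differ only in an ending like _2 or _b are one class to them, and where a whole thing is asked for, a point or a joint stands for the part that bears it (a point fixed in the world has none). Each returns a list of dicts, best first, with "conf" (0 to 1); they miss things now and then, are a little off and sometimes report something else, mostly with a low value. They report only what shows in the picture. A call takes as long as a camera call.
- r.search_frame(picture, thing): "rect" ([left, top, width, height] in pixels, round what is visible of it).
- r.outline_of(picture, thing): "pixels" (400x640 bool, what is visible of it) and "rect" ([left, top, width, height] in pixels, round what is visible of it).
- r.landmark_of(picture, thing): "point" ([column, row] in pixels: a listed point, or the origin of a listed thing).
The state is a dict: "clock": time; "joints": joint angles; "qvel": joint speeds; "tau": joint torques, N m; "tcp_pos": TCP position; "orientation": TCP orientation; "contact_force": force on the tool from outside, world axes, zero at the start; "moment": the same for the moment, N m; "grip_width": finger opening in m; "gripper_force": force on a finger pad.
Only numpy, scipy, OpenCV 4.12 (cv2) and the standard library are available. Lean on these libraries where they do the work, as an engineer would, in place of code of your own. Each camera call takes 0.05 s, during which the arm holds its last target. There are 200 camera calls.

## Task

Pull the shot on the espresso tap that has the portafilter locked in and the cup waiting: push its paddle over to the first click, pre-infusion, and leave it there for at least three seconds; then push it on past that click until it rests at the second stop, full brew. Only the paddle is to be moved: leave the cup standing under the spouts, the other tap's paddle off, and everything else where it is.

Things in the scene. Friction and masses are not known exactly. Their poses are not given: they have to be found in the camera images.
- tap: Fixed steel espresso tap, front to its own -x: base 140 mm wide with drip grate (top z 0.020), 58 mm column 125 mm behind the group (top z 0.245), group bell 70 mm across with a paddle on top. This one has a portafilter locked in (wooden handle forward at z 0.150, to 181 mm before the group axis) and the cup on its grate. Origin: on the counter below the group axis; z up.
- idle: The other tap, fixed, with the same parts, sizes, axes and origin, paddle and all, but nothing is locked into its group and its grate is empty. Either tap may stand to the left or to the right.
- tap_paddle (a joint): Loaded tap's paddle, rad; grows clockwise from above, grip moving from the tap's -y to its +y side (right to left for one facing it). 0 off: grip forward (-x), turned 0.5 rad to -y. 0.5 first detent, pre-infusion: straight forward. 1.0 second stop, brew. Sprung into the nearest of these and stays there; ridges at 0.25 and 0.75, well past which (0.08) it snaps on by itself.
- idle_paddle (a joint): The idle tap's paddle, rad: same three places and directions, 0 = off.
- tap_pivot (a point): Point on the loaded tap's upright paddle axis, at the height of the grip's centre line (z 0.279). Axes as the tap's. The paddle is the tap's highest part (hub top z 0.294); below it lie a quadrant plate of radius 45 mm (top z 0.257, its two 6 mm stop pins to z 0.291, 36 mm from the axis), and a gauge to z 0.241.
- tap_grip (a point): Centre of the loaded tap's paddle grip, 82 mm out from the paddle axis; x points outward along it, z up; moves with the paddle. The grip is a dark wooden round bar, 22 mm thick at its outer part, lying level from 40 to 108 mm from the axis, 0.279 above the counter. Pushed here, leaving any of the three places takes about 6 N.
- idle_grip (a point): The same point on the idle tap's paddle.
- spouts (a point): Fixed point between the mouths of the loaded portafilter's two spouts, on the group's axis, 0.100 above the counter.
- cup_mid (a point): White espresso cup, 72 mm across the rim, 60 mm high, open upward, standing loose on the loaded tap's grate under the spouts; this point is at its centre, 30 mm above its foot. z is its own upward axis.
- jug: Loose steel milk jug, 84 mm across, 95 mm high, handle at its +y. Origin under its centre.
- tamper: Loose tamper standing on a rubber mat 6 mm thick: 58 mm steel disc, dark wooden knob, 92 mm high. Origin under its centre.
- spare_cup: Second cup, as the first, standing loose on the counter in front of the taps. Origin under its centre.
- tin_a: Loose black round tin with a pale lid, 76 mm across, 110 mm high. Origin under its centre.
- tin_b: A second black round tin of the same size. Origin under its centre.
- scoop: Loose wooden scoop 160 mm long lying flat. Origin 30 mm from the middle of its round bowl, on the underside.
- dosing_cup: Loose small aluminium dosing cup, 72 mm across, 35 mm high. Origin under its centre.

How it is judged:
By the outcome, as a careful person would: the job done as asked, in the order asked, and still so for the second after the job is handed in, with the robot touching nothing.
It also fails if it takes over 53 s, if anything falls off the work surface, if the arm or the gripper's body presses on something with over 40 N, if the wrist force passes 120 N, or if a joint passes its speed limit or range.

## Working session

There is one attempt and no reset: what is moved stays moved. The work goes in short steps, Python scripts to look and compute and a tool call to move; the robot and the scene stay as the last step left them, time stands still between calls to the robot, and variables do not carry over. Pictures are saved under pics/ and viewed, at most 10 in all, crops included, and the job is handed in when it is done.

Besides the shell and the picture viewer there is one more tool, called as name(argument=value, ...), one argument or row to a line, values as JSON. apply_moves: Moves the arm, as the interface text tells. Its arguments: {"type":"object","properties":{"rows":{"type":"array","items":{"type":"array","items":{"type":"number"}}},"claw":{"type":"number"},"newtons":{"type":"number"}},"required":["rows"]}

```bash
mkdir -p pics
cat > h.py <<'E'
import numpy as np, cv2
from scipy.spatial.transform import Rotation as R
from bench import r
def att(f):
    a=np.array(f["attitude"],float)
    return a if a.shape==(3,3) else R.from_rotvec(a).as_matrix() if a.size==3 else R.from_quat(a).as_matrix()
def ray(f,p):
    K=np.array(f["intrinsics"]); d=np.linalg.inv(K)@[p[0],p[1],1]
    return np.array(f["eye"]),att(f)@np.array([d[0],-d[1],-d[2]])
def atz(f,p,z):
    e,d=ray(f,p); return e+d*(z-e[2])/d[2]
def proj(f,P):
    c=att(f).T@(np.array(P)-f["eye"]); c=np.array([c[0],-c[1],-c[2]]); u=np.array(f["intrinsics"])@c; return u[:2]/u[2]
E
python3 - <<'E'
from h import *
o=r.get_obs();print(o)
for n in("scene","top"):
    f=r.grab_frame(n);cv2.imwrite(f"pics/{n}0.png",f["pixels"][:,:,::-1]);print(n,f["eye"],f["attitude"],f["intrinsics"],[k for k in f])
    for t,z in(("tap",0),("idle",0),("tap_pivot",.279),("tap_grip",.279),("idle_grip",.279),("spouts",.1),("cup_mid",.05),("jug",0),("tin_a",0)):
        for d in r.landmark_of(f,t)[:3]: print(t,round(d["conf"],2),np.round(d["point"]),atz(f,d["point"],z).round(3))
E
```

```text
{'clock': 0.0, 'joints': array([ 1.23890523,  0.47781708,  0.02235155,  1.55649742, -0.01151599,
        1.10932593, -0.08310531]), 'qvel': array([-0.00111799, -0.00092358, -0.00013912,  0.00036983,  0.00064072,
        0.0002954 , -0.00046838]), 'tau': array([ 7.21447268e-04, -5.96455836e+01,  1.60916727e+00, -2.81193835e+01,
        1.27077903e-02,  9.23201675e-03,  4.02650210e-05]), 'tcp_pos': array([ 0.14964172, -0.65756085,  0.23029517]), 'orientation': array([-3.12007025e+00, -3.50583512e-01,  5.46901368e-04]), 'contact_force': array([-0.21565482, -0.45178059,  0.27727096]), 'moment': array([0.01655861, 0.00426122, 0.00849023]), 'gripper_force': 0.0, 'grip_width': 0.0854206423666006}
scene [1.31452678 0.23754472 0.77316041] [0.6572325  0.87239102 1.67788932] [[363.35230967   0.         310.63773811]
 [  0.         363.35230967 201.01984454]
 [  0.           0.           1.        ]] ['pixels', 'intrinsics', 'eye', 'attitude', 'shot']
tap 0.92 [348. 278.] [0.599 0.145 0.   ]
tap 0.63 [352. 182.] [0.098 0.067 0.   ]
tap 0.19 [205. 166.] [ 0.131 -0.561  0.   ]
idle 0.72 [224. 262.
[... 482 characters left out ...]
969646 -0.09115039 -1.56969092] [[455.9681064    0.         322.95941608]
 [  0.         455.9681064  200.70735772]
 [  0.           0.           1.        ]] ['pixels', 'intrinsics', 'eye', 'attitude', 'shot']
tap 0.74 [284. 181.] [0.604 0.139 0.   ]
tap_pivot 0.68 [278. 162.] [0.609 0.13  0.279]
tap_grip 0.74 [284. 190.] [0.535 0.114 0.279]
idle_grip 0.58 [432. 183.] [ 0.553 -0.271  0.279]
spouts 0.8 [281. 176.] [0.604 0.139 0.1  ]
cup_mid 0.62 [286. 177.] [0.608 0.128 0.05 ]
jug 0.61 [326. 236.] [0.427 0.003 0.   ]
jug 0.46 [450. 187.] [ 0.586 -0.396  0.   ]
jug 0.32 [397. 173.] [ 0.63  -0.226  0.   ]
tin_a 0.87 [448. 189.] [ 0.577 -0.389  0.   ]
tin_a 0.82 [212. 237.] [0.424 0.364 0.   ]
```

Run:
```python
import cv2
a=cv2.imread("pics/top0.png");cv2.imwrite("pics/top0c.png",cv2.resize(a[80:300,170:490],None,fx=2.5,fy=2.5,interpolation=cv2.INTER_CUBIC))
```

```text
(no output)
```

View pics/scene0.png

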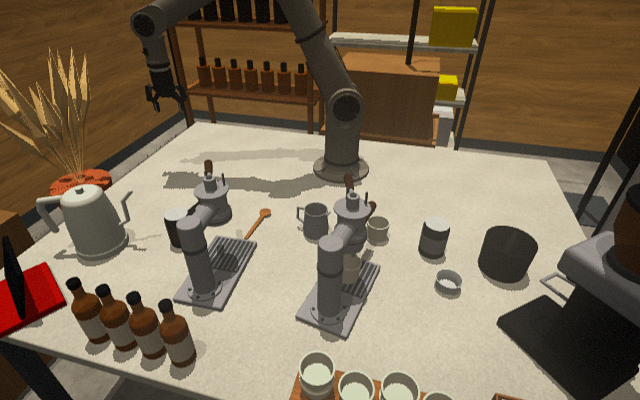

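View pics/top0c.png

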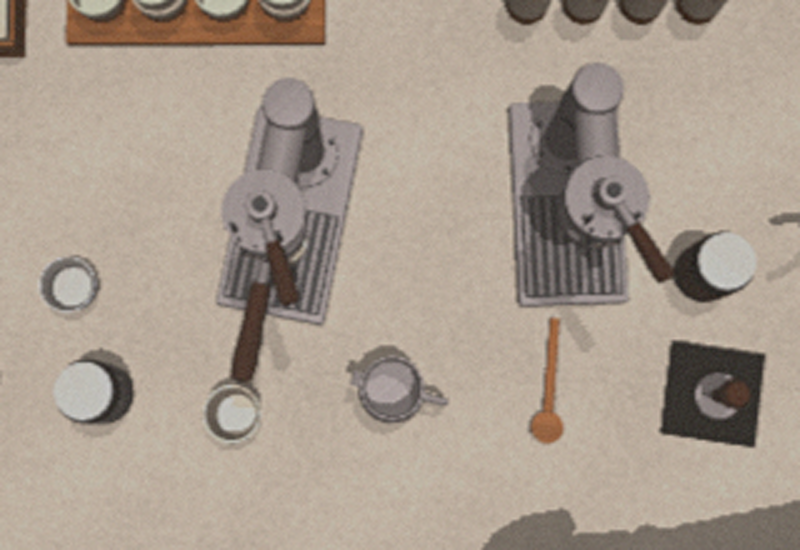

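The scene view shows the loaded tap is the left one (portafilter handle at 370,207; paddle at 349,190). The crop of the top view agrees: hub at (262,205), grip to (290,303), handle forward to (243,378). The right tap's group is empty. Next I'll refine the pivot and yaw.

```bash
cat >> h.py <<'E'
PIV=np.array([.607,.134]);YAW=-.2
def pt(th,rad=.082,off=0,z=.265):
    a=YAW+np.pi+.5-th; u=np.array([np.cos(a),np.sin(a)]); t=np.array([u[1],-u[0]])
    return np.array([*(PIV+rad*u-off*t),z])
def rel(P,base=None):
    o=r.get_obs(); M=R.from_rotvec(o["orientation"]).as_matrix()
    return (M.T@(np.array(P)-o["tcp_pos"])/.25).round(3)
E
python3 - <<'E'
from h import *
f=r.grab_frame("top");c=lambda x,y:(x/2.5+170,y/2.5+80)
for n,p,z in(("hub",(262,205),.294),("gripend",(290,300),.279),("gripmid",(282,273),.279),("col",(289,103),.245),("h0",(260,290),.15),("h1",(242,376),.15),("b0",(322,322),.01),("b1",(362,126),.01)):print(n,atz(f,c(*p),z).round(4))
for s in("tap_paddle",):
  for n in("top","scene"):
    g=r.grab_frame(n)
    for d in r.outline_of(g,s)[:1]:
        print(n,d["conf"],d["rect"])
for th in(0,.4,.5,.9,1):print(th,pt(th).round(3),pt(th,off=.0255).round(3))
print(rel([.45,-.35,.4]),rel([.552,.06,.4]),r.get_obs()["clock"])
E
```

```text
hub [0.6068 0.1375 0.294 ]
gripend [0.5098 0.109  0.279 ]
gripmid [0.5381 0.1175 0.279 ]
col [0.7295 0.1146 0.245 ]
h0 [0.5366 0.154  0.15  ]
h1 [0.4377 0.1734 0.15  ]
b0 [0.5132 0.0898 0.01  ]
b1 [0.7684 0.0392 0.01  ]
top 0.92 [263.5, 158.8, 21.0, 44.1]
scene 0.72 [344.9, 172.2, 14.4, 35.5]
0 [0.529 0.11  0.265] [0.536 0.085 0.265]
0.4 [0.525 0.142 0.265] [0.523 0.117 0.265]
0.5 [0.527 0.15  0.265] [0.522 0.125 0.265]
0.9 [0.539 0.18  0.265] [0.525 0.159 0.265]
1 [0.544 0.187 0.265] [0.528 0.167 0.265]
[ 1.444 -0.936 -0.675] [ 2.206 -2.444 -0.675] 1.25
```

apply_moves(
  rows=[
    [0.85,-0.55,-0.65,0,0,0],
    [0.85,-0.55,-0.65,0,0,0],
    [0.85,-0.55,-0.65,0,0,0],
    [0.85,-0.55,-0.65,0,0,0],
    [0.85,-0.55,-0.65,0,0,0],
  ],
  claw=0,
)

```text
clock: 1.88
tcp_pos: [0.3282, -0.4752, 0.3956]
orientation: [3.121, 0.353, 0.002]
contact_force: [1.2, -0.2, -0.2]
grip_width: 0.0002
gripper_force: 0.0
```

apply_moves(
  rows=[
    [0.6,-0.7,0,0,0,0],
    [0.6,-0.7,0,0,0,0],
    [0.6,-0.7,0,0,0,0],
    [0.6,-0.7,0,0,0,0],
    [0.6,-0.7,0,0,0,0],
  ],
)

```text
clock: 2.5
tcp_pos: [0.4359, -0.2691, 0.3942]
orientation: [-3.12, -0.362, -0.002]
contact_force: [0.2, -0.7, 0.4]
grip_width: -0.0001
gripper_force: 0.0
```

apply_moves(
  rows=[
    [0.4,-0.6,0,0,0,0],
    [0.4,-0.6,0,0,0,0],
    [0.4,-0.6,0,0,0,0],
    [0.4,-0.6,0,0,0,0],
  ],
)

```text
clock: 3.0
tcp_pos: [0.4992, -0.1005, 0.394]
orientation: [-3.12, -0.362, -0.002]
contact_force: [-0.7, -0.7, 0.4]
grip_width: 0.0
gripper_force: 0.0
```

apply_moves(
  rows=[
    [0.34,-0.55,0,0,0,0],
    [0.34,-0.55,0,0,0,0],
    [0.34,-0.55,0,0,0,0],
    [0.34,-0.55,0,0,0,0],
    [0.34,-0.55,0,0,0,0],
  ],
)

```text
clock: 3.62
tcp_pos: [0.5506, 0.0458, 0.3935]
orientation: [3.121, 0.346, -0.001]
contact_force: [-0.3, -0.4, 0.0]
grip_width: -0.0
gripper_force: 0.0
```

```bash
sed -i 's/^PIV.*/PIV=np.array([.607,.137]);YAW=-.19/' h.py
python3 - <<'E'
from h import *
print(r.get_obs()["tcp_pos"],rel([.549,.062,.265]))
f=r.grab_frame("wrist");cv2.imwrite("pics/w1.png",f["pixels"][:,:,::-1])
E
```

```text
[0.55062377 0.04579702 0.39354649] [ 0.008 -0.065  0.514]
```

View pics/w1.png

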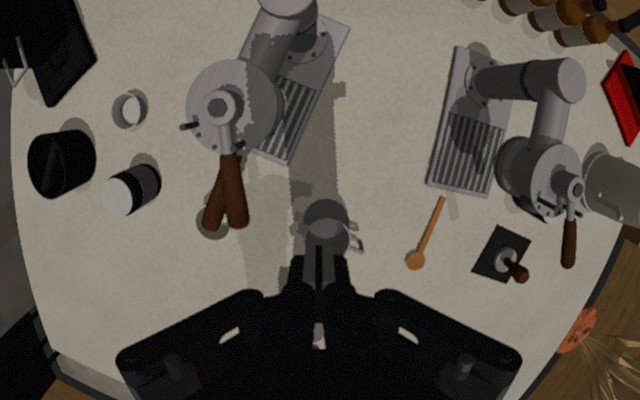

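Wrist view: the paddle lies at (235,190), left of the shut fingers at (320,270), and nothing is under the fingertips down to paddle height. I'll descend and push.

apply_moves(
  rows=[
    [0,0,0.25,0,0,0],
    [0,0,0.5,0,0,0],
    [0,0,0.515,0,0,0],
    [0,0,0.515,0,0,0],
  ],
)

```text
clock: 4.18
tcp_pos: [0.5516, 0.0475, 0.2671]
orientation: [3.122, 0.348, 0.003]
contact_force: [0.4, 0.6, 0.8]
grip_width: 0.0002
gripper_force: 0.0
```

apply_moves(
  rows=[
    [-0.01,-0.06,0,0,0,0],
    [-0.01,-0.1,0,0,0,0],
    [-0.02,-0.13,0,0,0,0],
    [-0.02,-0.15,0,0,0,0],
    [-0.02,-0.17,0,0,0,0],
  ],
)

```text
clock: 4.8
tcp_pos: [0.5362, 0.0889, 0.2651]
orientation: [3.122, 0.351, 0.0]
contact_force: [-0.2, -0.1, -0.0]
grip_width: -0.0002
gripper_force: 0.0
```

Run:
```python
from h import *
for th in(0,.2,.35,.42):print(th,rel(pt(th,off=.0255)),rel(pt(th,off=.025)))
```

```text
0 [0.001 0.005 0.   ] [0.001 0.003 0.   ]
0.2 [-0.018 -0.061  0.   ] [-0.018 -0.063  0.   ]
0.35 [-0.024 -0.112  0.   ] [-0.024 -0.114  0.   ]
0.42 [-0.024 -0.136  0.   ] [-0.024 -0.138  0.   ]
```

apply_moves(
  rows=[
    [-0.005,-0.015,0,0,0,0],
    [-0.01,-0.03,0,0,0,0],
    [-0.015,-0.045,0,0,0,0],
    [-0.018,-0.06,0,0,0,0],
  ],
)

```text
clock: 5.3
tcp_pos: [0.5297, 0.1009, 0.2653]
orientation: [3.121, 0.347, 0.003]
contact_force: [3.4, -4.5, 0.2]
grip_width: -0.0002
gripper_force: 2.1
```

apply_moves(
  rows=[
    [0,-0.015,0,0,0,0],
    [-0.003,-0.03,0,0,0,0],
    [-0.004,-0.04,0,0,0,0],
  ],
)

```text
clock: 5.68
tcp_pos: [0.5249, 0.1124, 0.265]
orientation: [-3.121, -0.351, 0.001]
contact_force: [0.7, -0.8, -0.0]
grip_width: 0.0002
gripper_force: 0.5
```

```bash
cat > look.py <<'E'
from h import *
o=r.get_obs();print(o["clock"],o["tcp_pos"].round(4),o["contact_force"].round(1))
for th in(.25,.35,.42,.5):print(th,rel(pt(th,off=.0255)))
f=r.grab_frame("top");F=r.grab_frame("scene")
for g in(f,F):
  for d in r.landmark_of(g,"tap_grip")[:2]:
    P=atz(g,d["point"],.279)[:2]-PIV; print(d["conf"],P.round(3),"th",round(YAW+np.pi+.5-np.arctan2(P[1],P[0])%(2*np.pi),3))
import sys
if len(sys.argv)>1:
  a=cv2.resize(f["pixels"][130:250,220:380],None,fx=3,fy=3,interpolation=cv2.INTER_CUBIC);b=cv2.resize(F["pixels"][150:270,300:430],(390,360),interpolation=cv2.INTER_CUBIC)
  cv2.imwrite(sys.argv[1],np.hstack([a,b])[:,:799,::-1])
E
python3 look.py
```

```text
5.675 [0.5249 0.1124 0.265 ] [ 0.7 -0.8 -0. ]
0.25 [0.002 0.024 0.   ]
0.35 [-0.001 -0.01   0.   ]
0.42 [-0.001 -0.034  0.   ]
0.5 [ 0.001 -0.062  0.   ]
0.48 [-0.052 -0.404] th -1.134
0.92 [-0.071  0.002] th 0.34
```

apply_moves(
  rows=[
    [0,-0.012,0,0,0,0],
    [0,-0.024,0,0,0,0],
    [0,-0.024,0,0,0,0],
  ],
)

```text
clock: 6.25
tcp_pos: [0.5238, 0.1183, 0.265]
orientation: [-3.121, -0.352, 0.0]
contact_force: [0.1, -0.0, 0.3]
grip_width: -0.0001
gripper_force: 0.0
```

apply_moves(
  rows=[
    [0,0.04,0,0,0,0],
    [0,0.06,0,0,0,0],
  ],
)

```text
clock: 6.5
tcp_pos: [0.5276, 0.1018, 0.265]
orientation: [3.122, 0.349, -0.0]
contact_force: [-0.1, -0.1, -0.2]
grip_width: -0.0001
gripper_force: 0.0
```

```bash
python3 look.py pics/l1.png
```

```text
6.5 [0.5276 0.1018 0.265 ] [-0.1 -0.1 -0.2]
0.25 [ 0.001 -0.02  -0.   ]
0.35 [-0.002 -0.054 -0.   ]
0.42 [-0.002 -0.078 -0.   ]
0.5 [-0.    -0.105 -0.   ]
0.89 [-0.076  0.034] th 0.727
0.55 [ 0.263 -0.197] th -2.189
```

View pics/l1.png

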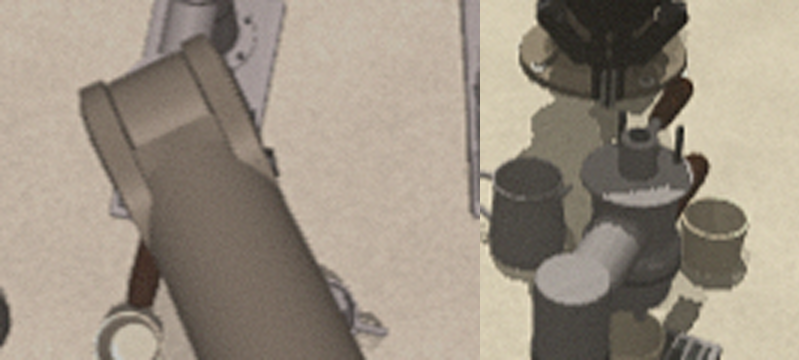

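The left half (top view) is blocked by the arm. The right half (scene crop) shows the grip from the hub (638,140) to its tip (685,88). I'll compare that with predictions for each stop.

Run:
```python
from h import *
f=r.grab_frame("scene")
for th in(0,.5,.75,1):print(th,[(((proj(f,pt(th,rad=q,z=.279))-[300,150])*3+[480,0]).round()) for q in(0,.04,.108)])
f=r.grab_frame("wrist")
cv2.imwrite("pics/w2.png",f["pixels"][:,:,::-1])
```

```text
0 [array([630., 144.]), array([624., 117.]), array([614.,  74.])]
0.5 [array([630., 144.]), array([648., 119.]), array([675.,  80.])]
0.75 [array([630., 144.]), array([659., 123.]), array([704.,  89.])]
1 [array([630., 144.]), array([668., 128.]), array([729., 102.])]
```

View pics/w2.png

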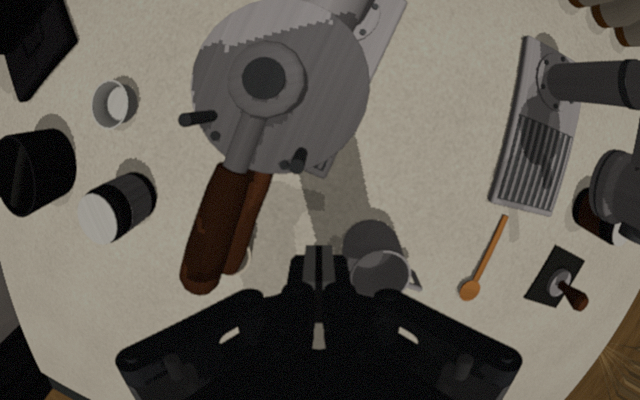

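The paddle lies midway between the two stop pins (198,118 and 298,160), above the portafilter handle, so it is at the first click and the fingers are clear of it. I'll hold there for over 3 s, turning the tool meanwhile for the second push.

apply_moves(
  rows=[
    [0,0.02,0,0,0,0.1],
    [0,0.02,0,0,0,0.2],
    [0,0.02,0,0,0,0.3],
    [0,0.02,0,0,0,0.4],
    [0,0.02,0,0,0,0.4],
  ],
)

```text
clock: 7.42
tcp_pos: [0.5283, 0.0985, 0.2651]
orientation: [3.078, -0.628, 0.0]
contact_force: [-0.1, 0.2, -0.3]
grip_width: -0.0002
gripper_force: 0.0
```

apply_moves(
  rows=[
    [0,0,0,0,0,0],
    [0,0,0,0,0,0],
    [0,0,0,0,0,0],
    [0,0,0,0,0,0],
    [0,0,0,0,0,0],
  ],
)

```text
clock: 8.05
tcp_pos: [0.5284, 0.0982, 0.2651]
orientation: [-3.078, 0.631, -0.0]
contact_force: [-0.2, 0.4, 0.4]
grip_width: 0.0003
gripper_force: 0.0
```

apply_moves(
  rows=[
    [0,0,0,0,0,0],
    [0,0,0,0,0,0],
    [0,0,0,0,0,0],
    [0,0,0,0,0,0],
    [0,0,0,0,0,0],
  ],
)

```text
clock: 8.68
tcp_pos: [0.5284, 0.0982, 0.2651]
orientation: [3.078, -0.631, 0.0]
contact_force: [-0.0, -0.1, 0.3]
grip_width: 0.0004
gripper_force: 0.0
```

apply_moves(
  rows=[
    [0,0,0,0,0,0],
    [0,0,0,0,0,0],
    [0,0,0,0,0,0],
    [0,0,0,0,0,0],
    [0,0,0,0,0,0],
  ],
)

```text
clock: 9.3
tcp_pos: [0.5284, 0.0982, 0.265]
orientation: [3.078, -0.631, 0.0]
contact_force: [-0.3, -0.2, -0.2]
grip_width: 0.0
gripper_force: 0.0
```

apply_moves(
  rows=[
    [0,0,0,0,0,0],
    [0,0,0,0,0,0],
    [0,0,0,0,0,0],
    [0,0,0,0,0,0],
    [0,0,0,0,0,0],
  ],
)

```text
clock: 9.93
tcp_pos: [0.5284, 0.0982, 0.265]
orientation: [3.078, -0.631, -0.0]
contact_force: [0.5, -0.8, 1.0]
grip_width: -0.0002
gripper_force: 0.0
```

apply_moves(
  rows=[
    [0,0,0,0,0,0],
    [0,0,0,0,0,0],
    [0,0,0,0,0,0],
    [0,0,0,0,0,0],
    [0,0,0,0,0,0],
  ],
)

```text
clock: 10.55
tcp_pos: [0.5284, 0.0982, 0.2651]
orientation: [3.078, -0.631, 0.0]
contact_force: [-0.2, 1.2, -0.3]
grip_width: -0.0002
gripper_force: 0.0
```

apply_moves(
  rows=[
    [0,0,0,0,0,0],
    [0,0,0,0,0,0],
    [0,0,0,0,0,0],
    [0,0,0,0,0,0],
    [0,0,0,0,0,0],
  ],
)

```text
clock: 11.18
tcp_pos: [0.5284, 0.0982, 0.265]
orientation: [3.078, -0.631, 0.0]
contact_force: [0.1, 0.3, 0.1]
grip_width: 0.0001
gripper_force: 0.0
```

Run:
```python
from h import *
for th in(.5,.6,.75,.85,.92,1):print(th,rel(pt(th,off=.0255)))
print(r.get_obs()["tcp_pos"],rel(pt(.5,off=.032)))
```

```text
0.5 [-0.071 -0.097  0.   ]
0.6 [-0.086 -0.128  0.   ]
0.75 [-0.103 -0.176  0.   ]
0.85 [-0.111 -0.21   0.   ]
0.92 [-0.114 -0.234  0.   ]
1 [-0.116 -0.261  0.   ]
[0.5283986  0.09818062 0.26504765] [-0.065 -0.072  0.   ]
```

apply_moves(
  rows=[
    [-0.06,-0.03,0,0,0,0],
    [-0.065,-0.07,0,0,0,0],
    [-0.072,-0.1,0,0,0,0],
    [-0.08,-0.115,0,0,0,0],
    [-0.086,-0.13,0,0,0,0],
  ],
)

```text
clock: 11.8
tcp_pos: [0.5216, 0.1359, 0.265]
orientation: [3.076, -0.632, 0.0]
contact_force: [0.5, -3.5, 0.5]
grip_width: 0.0001
gripper_force: 2.0
```

apply_moves(
  rows=[
    [-0.006,-0.015,0,0,0,0],
    [-0.012,-0.03,0,0,0,0],
    [-0.017,-0.047,0,0,0,0],
    [-0.02,-0.06,0,0,0,0],
    [-0.023,-0.072,0,0,0,0],
  ],
)

```text
clock: 12.42
tcp_pos: [0.523, 0.1564, 0.265]
orientation: [-3.077, 0.63, 0.001]
contact_force: [0.1, -0.1, -0.3]
grip_width: 0.0
gripper_force: 0.2
```

Run:
```python
from h import *
for th in(.75,.85,.92,1):print(th,rel(pt(th,off=.0255)))
```

```text
0.75 [0.008 0.029 0.   ]
0.85 [ 0.001 -0.004  0.   ]
0.92 [-0.002 -0.028  0.   ]
1 [-0.004 -0.055  0.   ]
```

Past the ridge: push a little further, then back off and check.

apply_moves(
  rows=[
    [0,-0.012,0,0,0,0],
    [-0.002,-0.024,0,0,0,0],
    [-0.002,-0.03,0,0,0,0],
    [-0.002,-0.03,0,0,0,0],
  ],
)

```text
clock: 12.92
tcp_pos: [0.5257, 0.1626, 0.2651]
orientation: [-3.077, 0.631, 0.0]
contact_force: [0.8, 0.2, -0.2]
grip_width: -0.0001
gripper_force: 0.0
```

apply_moves(
  rows=[
    [0,0.05,0,0,0,0],
    [0,0.1,0,0,0,0],
    [0,0.12,0,0,0,0],
    [0,0.12,-0.2,0,0,0],
    [0,0.12,-0.4,0,0,0],
  ],
)

```text
clock: 13.55
tcp_pos: [0.5134, 0.1343, 0.3661]
orientation: [3.077, -0.632, -0.002]
contact_force: [0.7, 0.0, -0.7]
grip_width: -0.0002
gripper_force: 0.0
```

Run:
```python
from h import *
print(r.get_obs()["clock"])
f=r.grab_frame("wrist");F=r.grab_frame("scene")
b=cv2.resize(F["pixels"][150:300,300:420],(320,400),interpolation=cv2.INTER_CUBIC)
cv2.imwrite("pics/w3.png",np.hstack([f["pixels"][:,100:540],b])[:,:,::-1])
```

```text
13.55
```

View pics/w3.png

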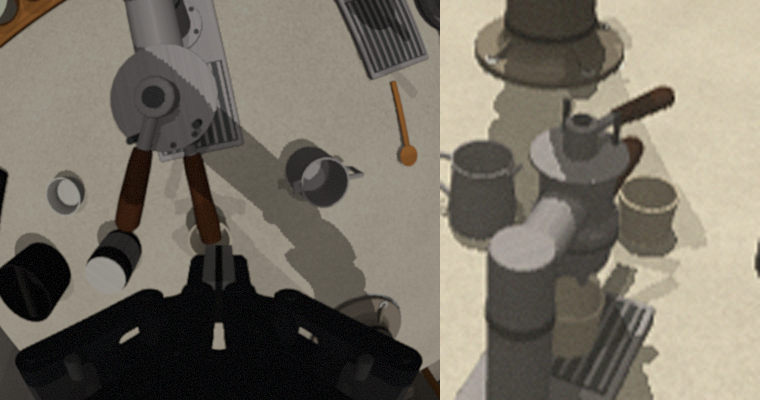

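The wrist view (left half) shows the paddle (153,97 to 130,225) resting at the second stop, turned well off the handle. The scene crop agrees, and the cup is still on the grate at (578,315). The gripper is clear.

```bash
python3 -c "
from bench import r
print(r.hand_in())"
```

```text
the job is handed in; nothing more can be done
None
```

I handed the job in: the loaded (left) tap's paddle sat at the first click, pre-infusion, for about 5 s, then went on to the second stop, full brew. In the last pictures the cup was still under the spouts, and the gripper was clear. I didn't re-check the idle paddle after the second push, but the gripper never touched it.

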